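# Lock the tea sifter with its L-shaped key

### The arm

A 7-joint arm with a two-finger parallel gripper is mounted at the origin on the work surface. World frame = base frame: x ahead of the robot, y to its left, z up, the work surface at z = 0. Lengths are in m, angles in rad, forces in N, time in s.
With the tool pointing down it reaches from about 0.425 to 0.875 m from the base axis. Payload 4.7 kg.
Tool frame: the origin (TCP) lies between the finger pads; the fingertips stand env.tip_extent ahead of it and the grasp point (between the pads) is the TCP (env.tip_extent is the distance from the TCP to the fingertips, in m); z points along the fingers, y is the direction in which the jaws open and shut (so a half turn about z gives the same grasp; the last joint's range is limited). The gripper opens to 85 mm and grips with 20 to 120 N. Pads are 22 mm wide; open, the fingers measure 114 mm over their backs; the gripper's body (76 mm by 85 mm) begins 54 mm behind the grasp point. The pads swing forward as they close: fully open they stand 13 mm farther back than shut.
Start: joints at [-1.17, 0.321, -0.07, 1.45, 0.023, 1.371, -0.057], TCP at [0.245, 0.602, 0.25] pointing down, gripper open.
Joint ranges: [-2.86, 2.86], [-0.3, 2.09], [-1.38, 1.24], [0.06, 2.45], [-1.56, 4.7], [0.09, 2.05], [-2.69, 2.69]. Speed limits (rad/s): [2.57, 2.57, 3.14, 3.14, 3.14, 3.14, 3.14].

### API

Orientations are given as a rotation vector (axis times angle).
In Python, from rig import env, capture gives the robot as it stands. Calls block until the motion is done:
- env.move_to(position, orientation): joint-space move of the TCP to a pose.
- env.line_to(position, ori=None, speed=0.15): straight line of the TCP; ori=None keeps the orientation; speed is the mean speed in m/s.
- env.set_joints(angles): joint-space move.
- env.gripper_open() and env.close(grasp_force=None): open the fingers fully, or close them until they stop; grasp_force is the grip in N (None keeps the last).
- env.pause(seconds).
- env.solve_ik(position, orientation): joint angles nearest the present ones, or None.
- capture(name): name is "scene" or "top" or "wrist"; returns a dict with "pixels" (384x512x3 uint8, red, green, blue), "range_z" (384x512 float32, m along the optical axis (not along the pixel's ray), 0 where there is no reading), "fx", "fy", "cx", "cy" (pixels), "eye" and "orientation" of the camera in the world. Camera axes: x right, y up, looking along -z (the intrinsics and any distortion apply to the point x, -y, -z); pixel columns grow to the right and rows downward; lengths in m; the calibration is good to about 2 mm. A picture is of the moment at which its call begins.
A pose or a line that the arm cannot do raises env.PlanningError and nothing moves.
- env.sign_off(): hands the job in, once; it reports no verdict.
Readings, each from a call of its own:
- env.get_time_s(): time.
- env.get_joints(): joint angles.
- env.get_dq(): joint speeds.
- env.get_joint_efforts(): joint torques, N m.
- env.get_eef_pos(): TCP position.
- env.get_tcp_rot(): TCP orientation.
- env.get_contact_force(): force on the tool from outside, world axes, zero at the start.
- env.get_ft_torque(): the same for the moment, N m.
- env.get_gripper_width(): finger opening in m.
Only numpy, scipy, OpenCV 4.12 (cv2) and the standard library are available. Lean on these libraries where they do the work, as an engineer would, in place of code of your own. Each camera call takes 0.05 s, during which the arm holds its last target. There are 200 camera calls.

### The job

Take the orange-handled L-shaped locking key from its grey rest and lock the blue bench tea sifter with it: feel gently with the tip of the key's blade along the channel hidden under the sifter's front lip until you find the slot, then push the blade fully home, so that the handle's shank stands against the lip. Let go of the key, leaving it upright in the slot, and do not disturb the jar, the carton or the bowl.

Things in the scene. Friction and masses are not known exactly. Their poses are not given: they have to be found in the camera images.
- key: L-shaped locking key, loose, 0.2 kg, upright in the rest. Shank 16 mm (x) by 24 mm (y), 130 mm tall, orange above its lowest 22 mm. From the shank's foot a steel blade runs along key +x from x = 8 to 80 mm: 8 mm thick (y), 20 mm high (z = 0 to 20 mm), with a round nose of 4 mm radius. Origin: centre of the shank's underside; z up the shank, x along the blade.
- key_grip (a point): a good place to grip the key's shank: on its axis, 100 mm above the key's underside (30 mm below its top). Flat faces 16 mm apart in key x, 24 mm apart in key y. It must be gripped this high, so that the fingers pass above the sifter's lip
- key_tip (a point): the foremost point of the key's blade nose, half way up the blade, at (80, 0, 10) mm in the key's frame
- rest: grey fixed rest for the key: base 130 x 60 mm, 8 mm thick (the key's underside starts at this height), with two cheeks 14 mm high, 11 mm apart, on either side of the blade. Origin at table level under the key's shank; x along the key's blade. The key lifts straight up out of it.
- sifter: blue and metal bench tea sifter, fixed, 360 mm wide (y), 278 mm deep (x), front towards the robot. Origin: at table level under the middle of the lip's front edge; x points level into the machine, y along the lip, z up. Lip: flat, top at z = 67 mm, underside at z = 55 mm; the top stays flat and free back to x = 130 mm, where the sieve box rises to z = 133 mm.
- sifter_channel (a point): middle of the lock face, (30, 0, 33) mm in the sifter's frame. The channel under the lip opens to the robot (-x): floor (sill) at z = 20 mm, roof (lip) at 55 mm, end walls at y = -65 and +65 mm, from the front edge of lip and sill at x = 0 to the flat upright lock face at x = 30 mm. The face is delicate: the key must never press on the sifter with over 30 N; 3 to 10 N is enough.
- sifter_lip (a point): middle of the lip's front top edge, (0, 0, 67) mm in the sifter's frame. The lock face under it has one upright slot, straight along x: 12 mm wide (y), z = 20 to 46 mm (floor level with the sill), 48 mm deep, its middle anywhere from y = -45 to +45 mm: fixed, not measured, hidden; feel for it. Home: shank against the lip's front edge, blade tip at x = 72 mm.
- jar: green glass jar with brass lid, 60 mm across, 95 mm tall, stands on the table; origin at the centre of its underside. To be left alone.
- carton: white test-kit carton with green and blue bands, 45 x 75 x 95 mm, stands on the table; origin at the centre of its underside. To be left alone.
- bowl: white ceramic bowl, 90 mm across, 50 mm high, stands on the table; origin at the centre of its underside. To be left alone.
There are look-alikes about, which are no part of the job. Of the things like the rest, leave any that is purple; of the rest the larger one is meant.

How it is judged:
By the outcome, as a careful person would: the job done as asked, in the order asked, and still so for the second after the job is handed in, with the robot touching nothing.
It also fails if it takes over 72 s, if anything falls off the work surface, if the arm or the gripper's body presses on something with over 40 N, if the wrist force passes 120 N, or if a joint passes its speed limit or range.

## Working session

There is one attempt and no reset: what is moved stays moved. The work goes in short steps, each a Python script; the robot and the scene stay as the last script left them, time stands still between calls to the robot, and variables do not carry over. Pictures are saved under pics/ and viewed, about 8 in all and at most 12, crops included, and the job is handed in when it is done.

```bash
mkdir -p pics; ls; cat > h.py <<'E'
import numpy as np, cv2
from scipy.spatial.transform import Rotation as R
from rig import env, capture
def rot(o):
    o=np.array(o,float)
    if o.shape==(3,3): return o
    return R.from_rotvec(o).as_matrix() if o.size==3 else R.from_quat(o).as_matrix()
def cloud(c):
    z=c["range_z"]; v,u=np.mgrid[:z.shape[0],:z.shape[1]]
    p=np.stack([(u-c["cx"])/c["fx"]*z,-(v-c["cy"])/c["fy"]*z,-z],-1)
    return p@rot(c["orientation"]).T+np.array(c["eye"])
def save(c,n): cv2.imwrite(f"pics/{n}.png",c["pixels"][:,:,::-1])
E
python3 - <<'E'
from h import *
ims=[]
for n in("scene","top"):
    c=capture(n); ims.append(c["pixels"]); np.savez(n,p=cloud(c),rgb=c["pixels"])
    print(n,c["eye"],c["orientation"],c["fx"],c["fy"],c["cx"],c["cy"],[k for k in c], (c["range_z"]==0).mean())
    cv2.imwrite(f"pics/{n}.png",cv2.resize(c["pixels"][:,:,::-1],(800,600)))
print(env.tip_extent,env.get_time_s(),env.get_tcp_rot(),env.get_eef_pos())
E
```

```text
pics
scene [0.95402721 0.32145571 0.83057633] [0.33743347 0.65948962 2.11472061] 360.8796006801063 360.8796006801063 254.81267467308126 189.74027483821553 ['pixels', 'range_z', 'fx', 'fy', 'cx', 'cy', 'eye', 'orientation'] 0.003962198893229167
top [0.26803905 0.04197964 1.48122137] [ 0.14169422 -0.15806677 -1.55509255] 490.831749827046 490.831749827046 261.58447798697085 186.9682287511512 ['pixels', 'range_z', 'fx', 'fy', 'cx', 'cy', 'eye', 'orientation'] 0.004038492838541667
0.019 0.1 [-6.03693081e-01 -3.08278252e+00  2.70295766e-03] [0.24506077 0.60154375 0.24932146]
```

View pics/scene.png

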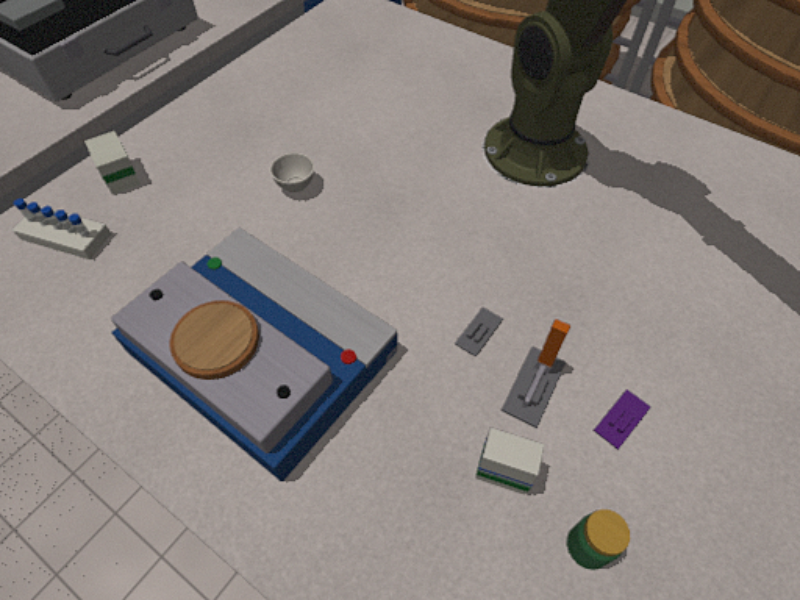

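View pics/top.png

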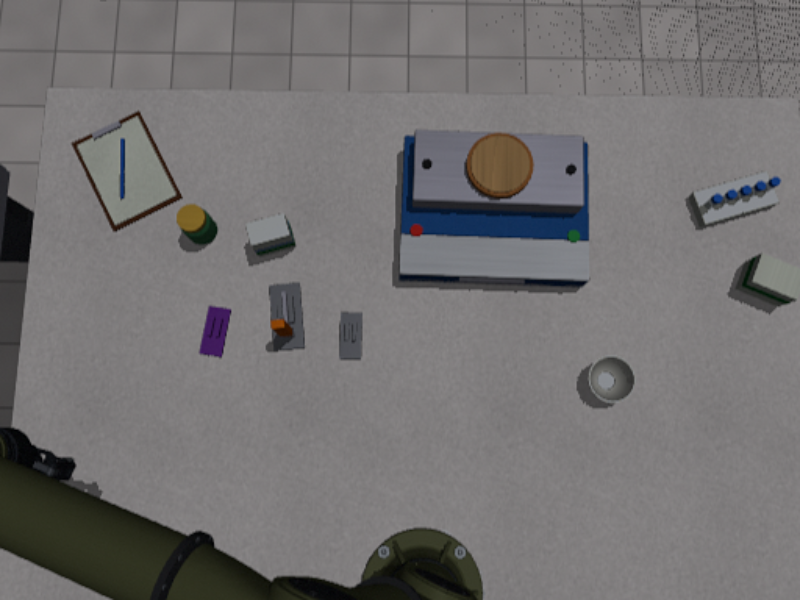

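The pictures show the key at about (283,325) in top (800 px wide), in the large grey rest with the blade pointing up the image (+x). The small grey rest (350,335) and the purple one (215,331) are decoys. The sifter's lip front edge runs along row ~280, columns 400–588. The carton is at (270,235) and the jar at (197,224).

```bash
python3 - <<'E'
from h import *
for n in("scene","top"):
    d=np.load(n+".npz");p,rgb=d["p"],d["rgb"]
    hsv=cv2.cvtColor(rgb,cv2.COLOR_RGB2HSV)
    x,y,z=p[...,0],p[...,1],p[...,2]
    near=(x>.3)&(x<.75)&(y>.1)&(y<.5)
    o=(hsv[...,0]<16)&(hsv[...,1]>150)&(z>.02)&(z<.17)&near
    q=p[o]; print(n,"orange",len(q),q.min(0),q.max(0),"top",np.median(q[q[:,2]>.131],0), (q[:,2]>.131).sum())
    tab=(abs(z)<.02)&near; print(" table z",np.median(z[tab]))
    # blade: non-orange, z .02-.034 near key
    k=q[:,:2].mean(0)
    # rest base
    g=(z>.004)&(z<.0125)&(hsv[...,2]<120)&(abs(x-k[0]-.03)<.09)&(abs(y-k[1])<.06)
    c=cv2.minAreaRect((p[g][:,:2]*1000).astype(np.float32)); print(" rest",g.sum(),c)
    b=(z>.0235)&(z<.034)&~o&(x>k[0]-.03)&(x<k[0]+.12)&(abs(y-k[1])<.035)
    if b.sum()>5:
        t=p[b]; l=cv2.fitLine(t[:,:2].astype(np.float32),cv2.DIST_HUBER,0,.01,.01).ravel(); print(" blade",b.sum(),t.min(0),t.max(0),"dir",np.degrees(np.arctan2(l[1],l[0])),l[2:])
    L=(z>.060)&(z<.073)&(x>.4)&(x<.9)&(y<.15)&(y>-.4)&(hsv[...,1]<60)
    m=cv2.morphologyEx(L.astype(np.uint8),cv2.MORPH_OPEN,np.ones((3,3)))
    nn,lab,st,_=cv2.connectedComponentsWithStats(m); L=lab==1+st[1:,4].argmax()
    c=cv2.minAreaRect((p[L][:,:2]*1000).astype(np.float32)); print(" lip",L.sum(),c,np.median(z[L])); print(cv2.boxPoints(c))
    for nm,s in(("carton/jar",(z>.085)&(z<.11)&(y>.1)),):
        mm=cv2.connectedComponentsWithStats((s&(x<.8)&(x>.4)).astype(np.uint8)); 
        for i in range(1,mm[0]):
            if mm[2][i,4]>60: print(" ",nm,p[mm[1]==i].min(0),p[mm[1]==i].max(0))
E
```

```text
scene orange 275 [0.46333695 0.25071758 0.03343952] [0.47909606 0.27299307 0.13963436] top [0.47185472 0.26217734 0.13720858] 67
 table z -0.00027450068897472146
 rest 739 ((504.56927490234375, 264.5323486328125), (130.06260681152344, 59.67792510986328), 6.364988327026367)
 blade 115 [0.47463722 0.25023156 0.02356662] [0.54926338 0.27731412 0.03320038] dir 5.9323564 [0.5075892  0.26484337]
 lip 3416 ((612.6631469726562, -134.30328369140625), (362.3725891113281, 80.51564025878906), 88.57728576660156) 0.06613874341952908
[[ 567.9191   -314.43417 ]
 [ 648.41     -316.43326 ]
 [ 657.40717    45.827606]
 [ 576.9163     47.82669 ]]
  carton/jar [0.62357852 0.25248145 0.08508319] [0.68535134 0.33495064 0.09853368]
  carton/jar [0.64913368 0.41203888 0.08539699] [0.70162584 0.46457385 0.0982557 ]
top orange 105 [0.46163525 0.24932048 0.03239296] [0.477154   0.27391116 0.14601679] top [0.46909319 0.26073984 0.13806939] 44
 table z 0.001343166206079327
 rest 448 ((503.6873779296875, 267.09942626953125), (137.72496032714844, 69.3770523071289), 2.183210611343384)
 blade 97 [0.46187516 0.24926943 0.02350856] [0.54637949 0.28285464 0.03345978] dir 11.427104 [0.5180545  0.26688132]
 lip 2809 ((613.4757080078125, -131.9263153076172), (359.1586608886719, 78.31613159179688), 88.62925720214844) 0.06765271206321688
[[ 570.033    -310.51752 ]
 [ 648.3267   -312.391   ]
 [ 656.9184     46.664886]
 [ 578.6247     48.53836 ]]
  carton/jar [0.64948565 0.41305257 0.0859268 ] [0.70328002 0.46583026 0.10335831]
  carton/jar [0.6234685  0.25360801 0.08532102] [0.68729943 0.33589697 0.1050156 ]
```

```bash
cat >> h.py <<'E'
def ori(yaw,half=0):  # tool down, jaws (tool y) along yaw
    c,s=np.cos(yaw+half*np.pi),np.sin(yaw+half*np.pi)
    return R.from_matrix(np.array([[-s,c,0],[c,s,0],[0,0,-1.]])).as_rotvec()
KY=np.radians(6.3); SY=np.radians(-1.42); KEY=np.array([.4705,.2615])
S0=np.array([.5733,-.132]); SR=np.array([[np.cos(SY),-np.sin(SY)],[np.sin(SY),np.cos(SY)]])
def sp(x,y,z): # key origin in sifter frame -> TCP world
    return np.r_[S0+SR@[x,y],z+.1]
E
python3 - <<'E'
from h import *
for h in(0,1):
    print(h,env.solve_ik(np.r_[KEY,.25],ori(KY,h)),env.solve_ik(sp(-100,0,.1)*0+np.r_[S0+SR@[-.1,0],.2],ori(SY,h)))
    print(env.solve_ik(sp(-.008,.045,.022),ori(SY,h)),env.solve_ik(sp(-.13,-.045,.022),ori(SY,h)))
h=min((0,1),key=lambda h:abs(env.solve_ik(np.r_[KEY,.25],ori(KY,h))[6]))
print("use",h)
env.move_to(np.r_[KEY,.25],ori(KY,h))
c=capture("wrist");save(c,"w1");np.savez("w1",p=cloud(c),rgb=c["pixels"])
p=cloud(c);hsv=cv2.cvtColor(c["pixels"],cv2.COLOR_RGB2HSV)
o=(hsv[...,0]<16)&(hsv[...,1]>150)&(p[...,2]>.132)&(p[...,2]<.145)
q=p[o];print(len(q));r=cv2.minAreaRect((q[:,:2]*1000).astype(np.float32));print(r,np.median(q[:,2]))
print(env.get_time_s(),env.get_eef_pos(),env.get_contact_force())
E
```

```text
0 [-0.82174506  0.08029692  0.28124525  1.74000081 -0.02295741  1.32449931
 -0.42580517] [-0.43873014 -0.0032921   0.65713731  1.92425008  0.00214144  1.21994982
  0.19288487]
[-0.52759912  0.31300781  0.74383661  1.82176504 -0.23643933  1.09755977
  0.27607459] [-0.60041038  0.06188216  0.9564102   2.05372231 -0.0581933   1.05289656
  0.35914692]
1 [ 0.48522506  0.24191873 -1.18017356  1.69959847  0.22882474  1.35393195
  2.51704217] None
[-0.85750676  0.51607258  1.22048925  1.82997447 -0.52657554  1.17385014
 -2.629719  ] None
use 0
554
((469.39324951171875, 261.5276184082031), (13.931894302368164, 23.661041259765625), 6.879388809204102) 0.13656372466399683
1.6583 [0.469605   0.26365927 0.24982976] [-0.62044078  0.3961433   0.33565146]
```

View pics/w1.png

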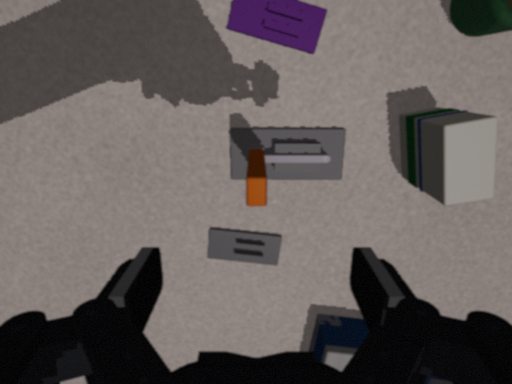

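The wrist view confirms the key upright at pixel (256,178), on the jaw axis, with the blade pointing right (+x) and nothing near the fingers. Next I grip and lift.

```bash
python3 - <<'E'
from h import *
K=np.array([.470,.2615])
env.line_to(np.r_[K,.16],ori(KY,0),speed=.15); env.pause(.3); print(env.get_eef_pos())
env.line_to(np.r_[K,.108],speed=.1); env.pause(.3); print("down",env.get_eef_pos(),env.get_contact_force())
env.close(80); env.pause(.2); print("w",env.get_gripper_width(),env.get_eef_pos(),env.get_contact_force())
env.line_to(np.r_[K,.19],speed=.1); env.pause(.2)
print("up",env.get_gripper_width(),env.get_eef_pos(),[env.get_contact_force().round(2) for _ in range(3)],env.get_time_s())
E
```

```text
[0.47039074 0.26176294 0.16082016]
down [0.47031814 0.26174121 0.10859618] [-0.31940192 -0.0786304  -0.7646651 ]
w 0.015139953037566578 [0.47007509 0.26158011 0.10811612] [-0.36513381  0.27389789  0.87249421]
up 0.014974541328537103 [0.46963523 0.26127294 0.18921792] [array([ 0.34, -0.29, -1.89]), array([ 0.34, -0.29, -1.89]), array([ 0.34, -0.29, -1.89])] 5.6833
```

```bash
python3 - <<'E'
from h import *
env.line_to(sp(-.115,-.046,.09),ori(SY,0),speed=.2)
env.line_to(sp(-.115,-.046,.024),speed=.12); env.pause(.3)
print(env.get_eef_pos()-sp(-.115,-.046,.024),env.get_contact_force(),env.get_time_s())
c=capture("wrist");save(c,"w2")
p=cloud(c);hsv=cv2.cvtColor(c["pixels"],cv2.COLOR_RGB2HSV)
L=(p[...,2]>.060)&(p[...,2]<.073)&(p[...,0]>.5)&(hsv[...,1]<60)&(p[...,0]<.72)
nn,lab,st,_=cv2.connectedComponentsWithStats(L.astype(np.uint8)); L=lab==1+st[1:,4].argmax()
q=p[L]; 
# front edge: min x per y bin
ys=np.arange(-.3,.04,.01); e=[(y,np.percentile(q[abs(q[:,1]-y)<.005,0],1)) for y in ys if (abs(q[:,1]-y)<.005).sum()>15]
e=np.array(e); print(np.degrees(np.polyfit(e[:,0],e[:,1],1)[0]),np.polyval(np.polyfit(e[:,0],e[:,1],1),-.132),len(e),np.median(q[:,2]))
save(capture("scene"),"s2")
E
```

```text
[ 4.21262224e-04 -7.29080523e-05  5.85368513e-04] [-0.2763353  -0.31760597 -0.96589784] 9.0167
-5.11146481601809 0.5728905562803837 25 0.06548692127785788
```

View pics/w2.png

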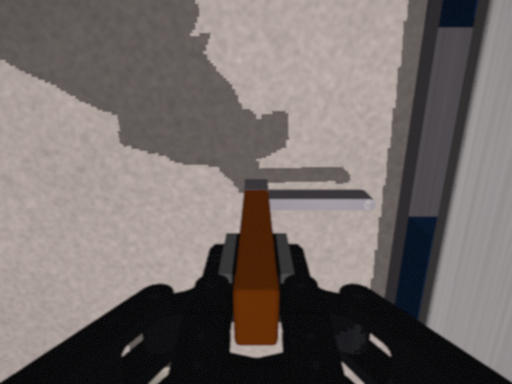

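View pics/s2.png

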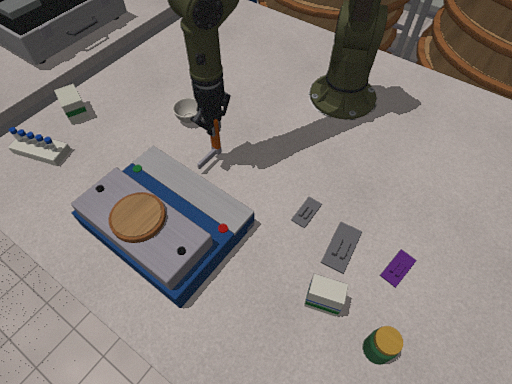

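The key is held upright and level, with the blade clear of the lip (tip at pixel (370,204), lip edge at about column 470). My quick edge fit from the wrist view gives a yaw that disagrees with the first two views, so I check the edge and the blade in the same view.

```bash
python3 - <<'E'
from h import *
c=capture("wrist");p=cloud(c);hsv=cv2.cvtColor(c["pixels"],cv2.COLOR_RGB2HSV)
L=(p[...,2]>.060)&(p[...,2]<.073)&(p[...,0]>.54)&(p[...,0]<.72)
for r in range(0,330,30):
    k=np.where(L[r])[0]
    if len(k): print(r,k[0],p[r,k[0]].round(4),p[r,k[min(4,len(k)-1)]].round(4))
B=(p[...,2]>.035)&(p[...,2]<.047)&(p[...,0]>.475)&(p[...,0]<.552)&(abs(p[...,1]+.178)<.03)
l=cv2.fitLine(p[B][:,:2].astype(np.float32),cv2.DIST_HUBER,0,.01,.01).ravel()
print("blade",B.sum(),np.degrees(np.arctan2(l[1],l[0])),l[2:],p[B].min(0),p[B].max(0))
print(R.from_rotvec(env.get_tcp_rot()).as_matrix().round(4))
for n in("scene","top"):
    q=cloud(capture(n)); 
    L=(q[...,2]>.060)&(q[...,2]<.073)&(q[...,0]>.54)&(q[...,0]<.66)
    e=np.array([(y,np.percentile(q[L][abs(q[L][:,1]-y)<.005,0],2)) for y in np.arange(-.30,.04,.02)])
    f=np.polyfit(e[:,0],e[:,1],1);print(n,np.degrees(f[0]),np.polyval(f,-.132))
E
```

```text
0 484 [ 0.5753 -0.0609  0.0602] [ 0.5747 -0.0617  0.0643]
30 478 [ 0.5748 -0.0747  0.0602] [ 0.5746 -0.0751  0.0639]
60 473 [ 0.5749 -0.0892  0.0602] [ 0.5746 -0.0894  0.064 ]
90 467 [ 0.5743 -0.1046  0.0604] [ 0.5752 -0.1045  0.0624]
120 461 [ 0.5737 -0.1208  0.0605] [ 0.5734 -0.1203  0.0646]
150 455 [ 0.5731 -0.1378  0.0606] [ 0.5731 -0.1371  0.0642]
180 449 [ 0.5726 -0.156   0.0604] [ 0.5731 -0.1551  0.0634]
210 444 [ 0.5723 -0.1751  0.0608] [ 0.5725 -0.1736  0.0645]
240 439 [ 0.572  -0.1953  0.0614] [ 0.5724 -0.1936  0.0647]
270 433 [ 0.5714 -0.217   0.0613] [ 0.5711 -0.2141  0.0659]
300 426 [ 0.5704 -0.2407  0.0607] [ 0.5706 -0.2376  0.0647]
blade 1329 -2.3659997 [ 0.50045574 -0.17515773] [ 0.4750991  -0.18106167  0.03508002] [ 0.53683735 -0.17176342  0.04509557]
[[ 2.470e-02  9.997e-01  4.000e-04]
 [ 9.997e-01 -2.470e-02  1.000e-04]
 [ 1.000e-04  4.000e-04 -1.000e+00]]
scene 1.535005778669308 0.5760925893157204
top -3.2072475660396873 0.5822955278948085
```

The edge by rows gives a yaw of about -1.5° and front x = 0.573, which agrees with the first views. The quick fit was spoiled by cropped bins. Now I feel for the face.

```bash
cat >> h.py <<'E'
def F(b): return SR.T@(env.get_contact_force()-b)[:2]
E
python3 - <<'E'
from h import *
import json
y=-.046; z=.0228
env.line_to(sp(-.060,y,z),speed=.08); env.pause(.3)
b=np.mean([(env.pause(.03),env.get_contact_force())[1] for _ in range(6)],0)
s=[ (env.pause(.03),env.get_contact_force())[1] for _ in range(6)];print("bias",b,"sd",np.std(s,0))
x=-.060
while x<-.040:
    x+=.0006; env.line_to(sp(x,y,z),speed=.02); f=F(b)
    if f[0]<-2: env.pause(.05); f=F(b)
    print(round(x*1e3,1),f.round(2),(SR.T@(env.get_eef_pos()[:2]-S0)).round(4),round(env.get_time_s(),2))
    if f[0]<-3.5: break
json.dump([x,y,z,list(b)],open("st.json","w"))
E
```

```text
bias [ 0.25740043  0.29497005 -1.84288979] sd [0.30637547 0.423995   0.36519966]
-59.4 [-1.58 -0.74] [-0.0594 -0.046 ] 11.06
-58.8 [-0.21  0.35] [-0.0588 -0.046 ] 11.31
-58.2 [-0.38 -1.24] [-0.0582 -0.046 ] 11.56
-57.6 [-0.3  -0.74] [-0.0576 -0.046 ] 11.81
-57.0 [0.25 0.17] [-0.057 -0.046] 12.06
-56.4 [-0.48  0.07] [-0.0564 -0.046 ] 12.31
-55.8 [ 0.67 -0.28] [-0.0558 -0.046 ] 12.56
-55.2 [-0.16 -0.51] [-0.0552 -0.046 ] 12.81
-54.6 [ 0.32 -0.32] [-0.0546 -0.046 ] 13.06
-54.0 [ 0.58 -0.52] [-0.054 -0.046] 13.31
-53.4 [-1.1  -0.33] [-0.0534 -0.046 ] 13.56
-52.8 [-0.43  0.13] [-0.0527 -0.046 ] 13.81
-52.2 [ 0.53 -0.46] [-0.0522 -0.046 ] 14.06
-51.6 [ 0.45 -1.04] [-0.0516 -0.046 ] 14.31
-51.0 [-0.66 -1.08] [-0.051 -0.046] 14.56
-50.4 [-0.34 -0.35] [-0.0504 -0.046 ] 14.81
-49.8 [-0.61  0.06] [-0.0498 -0.046 ] 15.06
-49.2 [-0.08 -0.62] [-0.0492 -0.046 ] 15.31
-48.6 [-1.62 -0.88] [-0.0489 -0.046 ] 15.56
-48.0 [-3.29  0.18] [-0.0487 -0.046 ] 15.86
-47.4 [-5.27 -0.61] [-0.0485 -0.0461] 16.16
```

```bash
python3 - <<'E'
from h import *
import json
x,y,z,b=json.load(open("st.json")); b=np.array(b)
def rd(n=2):
    v=[]
    for _ in range(n): env.pause(.03); v.append(F(b))
    return np.mean(v,0)
log=[];found=False
while y<.048 and env.get_time_s()<42:
    y+=.002; env.line_to(sp(x,y,z),speed=.02); f=rd()
    ex=(SR.T@(env.get_eef_pos()[:2]-S0))
    log.append((round(y*1e3,1),round(x*1e3,1),*f.round(1),round(ex[0]*1e3,1)))
    if np.hypot(*f)>15: print("high",f);break
    if f[0]<-7: x-=.0006
    elif f[0]>-3.2:
        x0=x
        for i in range(3):   # press again; face must resist
            x+=.0007; env.line_to(sp(x,y,z),speed=.02); f=rd()
            if f[0]<-4: break
        else: found=True; print("drop",y,x,f)
        if found: break
for l in log: print(*l)
print(env.get_time_s(),SR.T@(env.get_eef_pos()[:2]-S0)); json.dump([x,y,z,list(b)],open("st.json","w"))
E
```

```text
drop -0.005999999999999972 -0.04529999999999993 [-2.65800672  4.72407045]
-44.0 -47.4 -4.9 -1.0 -48.5
-42.0 -47.4 -5.3 -2.3 -48.5
-40.0 -47.4 -5.1 -2.3 -48.5
-38.0 -47.4 -5.5 -2.0 -48.4
-36.0 -47.4 -4.9 -1.8 -48.5
-34.0 -47.4 -4.9 -2.1 -48.4
-32.0 -47.4 -4.4 -2.2 -48.4
-30.0 -47.4 -4.7 -1.9 -48.4
-28.0 -47.4 -4.8 -2.6 -48.4
-26.0 -47.4 -4.8 -2.5 -48.5
-24.0 -47.4 -4.7 -2.6 -48.5
-22.0 -47.4 -4.8 -2.3 -48.4
-20.0 -47.4 -4.8 -2.1 -48.4
-18.0 -47.4 -4.6 -1.4 -48.4
-16.0 -47.4 -4.6 -1.8 -48.4
-14.0 -47.4 -4.7 -1.7 -48.4
-12.0 -47.4 -4.9 -2.2 -48.4
-10.0 -47.4 -6.1 -1.9 -48.4
-8.0 -47.4 -5.1 -1.5 -48.4
-6.0 -47.4 -0.7 0.6 -46.2
23.4417 [-0.04559404 -0.00548691]
```

The slot is found near y ≈ -6 mm: the tip dropped 2.2 mm and the +y side force says the middle is further to +y. I advance while easing off the side force.

```bash
python3 - <<'E'
from h import *
import json
x,y,z,b=json.load(open("st.json")); b=np.array(b)
def rd(n=2):
    v=[]
    for _ in range(n): env.pause(.03); v.append(F(b))
    return np.mean(v,0)
y+=.002; env.line_to(sp(x,y,z),speed=.02); f=rd(); print(f)
while x<-.0125 and env.get_time_s()<45:
    if abs(f[1])>1.2: y+=np.clip(f[1]*.0003,-.001,.001)
    if f[0]>-6: x+=.002
    env.line_to(sp(x,y,z),speed=.03); f=rd()
    e=SR.T@(env.get_eef_pos()[:2]-S0)
    print(round(x*1e3,1),round(y*1e3,2),f.round(1),(e*1e3).round(1),round(env.get_time_s(),1))
    if np.hypot(*f)>14: print("stop");break
json.dump([x,y,z,list(b)],open("st.json","w"))
E
```

```text
[-0.42587337  1.00044972]
-43.3 -4.0 [-0.1  0.5] [-43.   -4.4] 24.1
-41.3 -4.0 [ 0.1 -0.5] [-41.   -4.3] 24.4
-39.3 -4.0 [-0.3 -0.1] [-39.2  -4.2] 24.7
-37.3 -4.0 [ 0.1 -0.5] [-37.3  -4.2] 25.0
-35.3 -4.0 [-0.4 -0.3] [-35.3  -4. ] 25.3
-33.3 -4.0 [-0.  -0.2] [-33.3  -4. ] 25.7
-31.3 -4.0 [-0.2 -0.9] [-31.3  -4. ] 26.0
-29.3 -4.0 [-0.  0.] [-29.3  -4. ] 26.3
-27.3 -4.0 [0.1 0.3] [-27.3  -4. ] 26.6
-25.3 -4.0 [-0.5 -0.6] [-25.3  -4. ] 26.9
-23.3 -4.0 [-0.5 -0.1] [-23.3  -4. ] 27.2
-21.3 -4.0 [-0.5 -0.6] [-21.3  -4. ] 27.6
-19.3 -4.0 [-0.6 -0.4] [-19.3  -4. ] 27.9
-17.3 -4.0 [-0.8 -0.3] [-17.3  -4. ] 28.2
-15.3 -4.0 [-0.2 -1. ] [-15.3  -4. ] 28.5
-13.3 -4.0 [-0.5 -0.7] [-13.3  -4. ] 28.8
-11.3 -4.0 [-0.4 -1.1] [-11.3  -4. ] 29.1
```

```bash
python3 - <<'E'
from h import *
import json
x,y,z,b=json.load(open("st.json")); b=np.array(b)
def rd3(n=3):
    v=[]
    for _ in range(n): env.pause(.03); f=env.get_contact_force()-b; v.append(np.r_[SR.T@f[:2],f[2]])
    return np.mean(v,0)
while z>.0175:
    z-=.0005; env.line_to(sp(x,y,z),speed=.02); f=rd3(); print("z",round(z*1e3,1),f.round(1))
    if f[2]>2.5: break
while x<-.001:
    x+=.0006; env.line_to(sp(x,y,z),speed=.02); f=rd3()
    e=SR.T@(env.get_eef_pos()[:2]-S0); print("x",round(x*1e3,1),f.round(1),(e*1e3).round(1))
    if f[0]<-7 or np.linalg.norm(f)>14: break
print(env.get_time_s(),env.get_eef_pos())
c=capture("wrist");save(c,"w3")
json.dump([x,y,z,list(b)],open("st.json","w"))
E
```

```text
z 22.3 [-0.4 -0.5  0.1]
z 21.8 [ 0.3 -0.4 -0.6]
z 21.3 [-0.4 -0.8  0. ]
z 20.8 [-0.3 -0.1 -0.3]
z 20.3 [ 0.3 -0.2 -0.2]
z 19.8 [-2.3  0.4  4.8]
x -10.7 [-3.6  0.   6.9] [-10.7  -4.1]
x -10.1 [-3.5 -0.5  7. ] [-10.1  -4.2]
x -9.5 [-3.7  0.   7. ] [-9.5 -4.2]
x -8.9 [-3.7 -0.6  7. ] [-8.9 -4.2]
x -8.3 [-4.1 -0.   7.5] [-8.4 -4.2]
x -7.7 [-3.8 -0.1  7.8] [-7.8 -4.2]
x -7.1 [-3.5 -0.6  6.9] [-7.2 -4.2]
x -6.5 [-5.2  0.2  9. ] [-7.  -4.3]
x -5.9 [-6.8  0.4 10.4] [-7.  -4.3]
x -5.3 [-9.8  0.2 11.5] [-7.  -4.3]
34.7417 [ 0.56623784 -0.13607823  0.12021436]
```

View pics/w3.png

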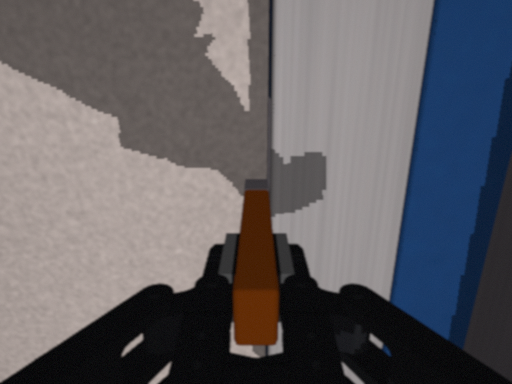

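The shank is against the lip edge (pixel ~(268,200)), exactly 42 mm past face contact, with the force rising against a hard stop. I ease the preload, release, rise and check.

```bash
python3 - <<'E'
from h import *
import json
x,y,z,b=json.load(open("st.json")); b=np.array(b)
env.line_to(sp(-.0066,y,.0201),speed=.02); env.pause(.15); f=env.get_contact_force()-b; print(f)
env.gripper_open(); env.pause(.3); print("open",env.get_gripper_width(),env.get_contact_force())
p0=env.get_eef_pos(); env.line_to(np.r_[p0[:2],.26],speed=.12); 
env.pause(.3)
c=capture("wrist");p=cloud(c);hsv=cv2.cvtColor(c["pixels"],cv2.COLOR_RGB2HSV)
o=(hsv[...,0]<16)&(hsv[...,1]>150)&(p[...,2]>.14)&(p[...,2]<.158)&(abs(p[...,1]+.136)<.04)
r=cv2.minAreaRect((p[o][:,:2]*1000).astype(np.float32)); print("top",r,np.median(p[o][:,2]),(SR.T@(np.array(r[0])/1e3-S0)))
s=capture("scene");im=np.hstack([s["pixels"][100:330,100:400],c["pixels"][80:310,100:400]]);cv2.imwrite("pics/f.png",im[:,:,::-1]); print(env.get_time_s())
E
```

```text
[-5.73606089  0.43021146  7.09471755]
open 0.08546497091082303 [ 0.40681324 -0.13859107  0.42683997]
top ((565.2862548828125, -136.07872009277344), (24.270788192749023, 13.751155853271484), 88.72197723388672) 0.1485157977527964 [-0.00791021 -0.00427606]
37.8917
```

View pics/f.png

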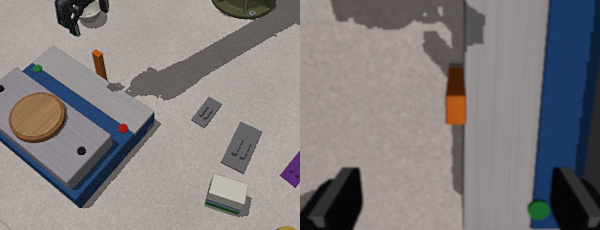

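The key stands upright against the lip, and the gripper is open and clear. The key top measures at sifter x = -7.9 mm, where home is -8 mm.

```bash
python3 - <<'E'
from h import *
env.sign_off(); print(env.get_time_s())
E
```

```text
the job is handed in; nothing more can be done
the job is handed in; nothing more can be done
```

The sifter is locked and the job is handed in. The key is fully home in the slot, upright and released.

**What I did:**
- I gripped the key 100 mm up its shank and lifted it straight out of the large grey rest.
- I felt along the lock face with readings of about 5–6 N. The slot showed up at about y = -4 mm in the sifter's frame.
- I slid the blade in freely, lowered it to the sill and pressed until the shank stopped against the lip. The final push read about 10 N along the blade and 11.5 N vertically, roughly 15 N together, under the 30 N limit.

**Last checks:**
- The blade travelled 42 mm past face contact, exactly the distance expected for home.
- After release, the wrist camera put the key's top centre at sifter x = -7.9 mm (nominal -8 mm), standing upright.
- The gripper was open and clear at 38 s of the 72 s allowed.
- The carton showed upright and apparently undisturbed in the last picture. The jar and bowl were mostly or partly out of that crop, so I did not check them separately at the end, but the arm never worked near them.

**Disagreements:**
- Two quick edge fits of the sifter's yaw came out wrong: -5.1° slope from the wrist view and -3.2° from the top view. The other fits agreed on about -1.5°, and the free insertion bore that out.
- The face touched about 1 mm deeper than the cameras suggested, within the calibration tolerance.

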